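# Load the trivet board and hold the ringed ball down with the spring presser

## Robot

A 6-joint arm with a two-finger parallel gripper is mounted at the origin on a cart in front of the work surface, level with it; the furniture and walls round the work are solid. World frame = base frame: x ahead of the robot, y to its left, z up, the work surface at z = 0. Lengths are in mm, angles in rad, forces in N, time in s.
With the tool pointing down it reaches from about 400 to 925 mm from the base axis. Payload 12.5 kg.
Tool frame: the origin (TCP) lies midway between the tips of the shut fingers; the grasp point (between the pads) lies 19 mm behind it (env.pinch_z is the z of the grasp point in the tool frame, in mm); z points along the fingers, y is the line along which they close (so a half turn about z gives the same grasp; the last joint's range is limited). The gripper opens to 95 mm and grips with 3 to 60 N. Pads are 20 mm wide; open, the fingers measure 119 mm over their backs; the gripper's body (75 mm by 180 mm) begins 59 mm behind the grasp point.
Start: joints at [-1.305, 0.491, 1.559, -0, 1.092, -0.106], TCP at [227.082, -582.306, 214.661] pointing down, gripper open.
Joint ranges: [-3.1, 3.1], [-0.84, 2.19], [0.05, 2.79], [-1.13, 4.28], [0.06, 2.93], [-2.69, 2.69]. Speed limits (rad/s): [2.22, 2.22, 2.79, 3.14, 3.14, 3.14].

## Interface

Orientations are given as [roll, pitch, yaw] about the fixed x, y, z axes, in that order (R = Rz(yaw) Ry(pitch) Rx(roll)).
In Python, from cell import env, eyes gives the robot as it stands.
- The arm moves only by the shell command python3 -m inch 'ROWS'. ROWS is JSON, a list of rows, each a list of 3 entries, a list of its own where there are three numbers: the shift along the tool's x, y, z in units of 60 mm (1.0 is 60 mm), then the turn about the tool's z in units of 5 degrees (1.0 is 5 degrees), then the closure, from -1 (fully open) to 1 (shut). In form: [[[tx, ty, tz], turn, claw], ...]. A call has exactly 10 rows; each row shifts and turns the commanded pose from where the row before left it, along the tool's axes as they then stand; what a row does not reach is not made up. A row lasts 1/8 s, in which the tool goes at most 62.5 mm and 10.7 degrees, less where a joint would pass 70% of its speed; a pose out of reach is approached as far as the arm can. A call is refused whole if a number of a shift passes 1 or a number of a turn 1, either way. A call with a gripper value outside its range is refused whole. The fingers move at their own pace and stop on an object; the grip force is fixed at half the most. Time passes only in rows, so rows that do not move let the fingers close, or fill a call up. It gives the time, the measured TCP pose, the force, the opening and the grip force at its end, in the units of the state.
- env.state(): the state, without advancing time (a new reading comes with each control period).
- eyes.read_camera(name): name is "side" or "top" or "wrist"; returns a dict with "pixels" (480x640x3 uint8, red, green, blue), "fx", "fy", "cx", "cy" (pixels), "extrinsics" (4x4, takes a point from world to camera coordinates). Camera axes: x right, y down, z forward; pixel columns grow to the right and rows downward; lengths in mm; the calibration is good to about 2 mm. A picture is of the moment at which its call begins. There is no depth.
- env.job_done(): hands the job in; it is judged then, once.
Trained networks look in a picture, given as the dict that the camera call returned (one of the last four; its "shot" number tells which), for a name from the list of things; names that differ only in an ending like _2 or _b are one class to them, and where a whole thing is asked for, a point or a joint stands for the part that bears it (a point fixed in the world has none). Each returns a list of dicts, best first, with "score" (0 to 1); they miss things now and then, are a little off and sometimes report something else, mostly with a low value. They report only what shows in the picture. A call takes as long as a camera call. They do not tell look-alikes from the thing itself.
- eyes.boxes_of(name, picture): "centre" ([row, column] in pixels, amid what is visible of it).
- eyes.cut_out(name, picture): "mask" (480x640 bool, what is visible of it) and "centre" ([row, column] in pixels, amid what is visible of it).
- eyes.spot_point(name, picture): "centre" ([row, column] in pixels: a listed point, or the origin of a listed thing).
The state is a dict: "t": time; "joints": joint angles; "qvel": joint speeds; "tau": joint torques, N m; "eef_pos": TCP position; "tcp_rot": TCP orientation; "ft_force": force on the tool from outside, world axes, zero at the start; "moment": the same for the moment, N m; "opening": opening from 0.0 (shut) to 1.0 (fully open); "grip_force": force on a finger pad.
Only numpy, scipy, OpenCV 4.12 (cv2) and the standard library are available. Lean on these libraries where they do the work, as an engineer would, in place of code of your own. Each camera call takes 0.05 s, during which the arm holds its last target. There are 200 camera calls.

## Task

Set the two loose blue balls gently, one each, into the two empty wells of the trivet board (do not drop them). Then take the spring presser from its stand and hold it upright with its rubber pad centred on top of the ball in the red-ringed well, lightly, until the red band on its plunger has just slid into the barrel, without ever pressing it to the end of its travel. Finish while still holding the presser there, and leave the things standing around alone.

Things in the scene. Friction and masses are not known exactly. Their poses are not given: they have to be found in the camera images.
- board: fixed light-wood trivet board, 140 (x) by 200 (y) by 18 mm high; origin under its centre, z up. It stands at any yaw. 2 by 3 wells at 60 mm spacing (x = -30, 30; y = -60, 0, 60 mm); four are filled with fixed white balls of 30 mm, two are empty. A seated ball's centre is about 10 mm above the board's top face and its top 25 mm above it
- ring_well (a point): centre of the empty well that has a thin red ring (39 mm across) round it, at the level of the board's top face (z = 18 mm); hole of 23 mm diameter and 12 mm deep: a 30 mm ball sits on its rim, centring itself
- plain_well (a point): centre of the other empty well, with no ring, at the level of the board's top face; the same hole
- strip: fixed grey strip, 130 (its x) by 60 (its y) by 12 mm high, origin under its centre, z up; its two dimples at x = -35 and +35 mm hold the loose balls, centres about 23 mm above the worktop
- ball_1_center (a point): centre of a loose blue wooden ball, 30 mm diameter, about 18 g; the two blue balls are alike and either may go into either well
- ball_2_center (a point): centre of the other loose blue wooden ball, 30 mm diameter, about 18 g
- ball_1: the same ball as point ball_1_center; this origin is a point on its skin that turns with the ball, so use the point
- ball_2: the same ball as point ball_2_center; this origin is a point on its skin that turns with the ball, so use the point
- stand: fixed dark-wood block, 70 by 70 by 50 mm high, origin under its centre, z up, with an upright 25 mm hole through its middle from which the presser is lifted straight up (at least 45 mm)
- presser: spring presser, a round upright hand tool, about 120 g, standing in the stand; origin on its axis at the underside of its brass collar (34 mm diameter, 4 mm thick, resting on the stand's top), z up along the tool. Above the collar is the round black handle to grip, 22 mm diameter, from z = 4 to 54 mm; below it the steel barrel, 22 mm diameter, down to z = -22 mm, from which the plunger sticks out
- pad (a point): centre of the underside of the presser's plunger pad (black rubber disc, 18 mm diameter, 5 mm thick), 42 mm below the presser's origin when the plunger is out; moves with the plunger
- plunger (a joint): how far the spring plunger is pushed into the barrel: 0 fully out, 0.012 m fully in. It takes about 1 N to start and 350 N/m on from there (about 3 N at 6 mm). The top 7 mm of the plunger below the barrel is the red band; it has slid in at about 7 mm
- tape_measure: bystander: yellow tape measure, 52 by 74 by 18 mm, origin under it
- row_counter: bystander: pink row counter, 27 by 34 by 31 mm, origin under it
- red_spool: bystander: wooden spool of red thread, 34 mm diameter, 44 mm high, origin under it
- beeswax: bystander: yellow beeswax disc, 44 mm diameter, 14 mm high, origin under it
Not all that is in view belongs to the job. Leave any yellow look-alike of the ball_1 alone.

How it is judged:
By the outcome, as a careful person would: the job done as asked, in the order asked, and still so for the second after the job is handed in, while the arm keeps its last pose, push and grip.
It also fails if it takes over 61 s, if anything falls off the work surface, if the arm or the gripper's body presses on something with over 40 N, if the wrist force passes 120 N, or if a joint passes its speed limit or range.

## Working session

There is one attempt and no reset: what is moved stays moved. The work goes in short steps, Python scripts to look and compute and a shell command to move; the robot and the scene stay as the last step left them, time stands still between calls to the robot, and variables do not carry over. Pictures are saved under pics/ and viewed, at most 12 in all, crops included, and the job is handed in when it is done.

```bash
ls; mkdir -p pics; python3 - <<'E'
from cell import env, eyes
import cv2,numpy as np
s=env.state(); print({k:np.round(v,3).tolist() for k,v in s.items()}, env.pinch_z)
ims=[]
for n in ["top","side"]:
    p=eyes.read_camera(n); cv2.imwrite(f"pics/{n}0.png",p["pixels"][:,:,::-1])
    print(n,p["fx"],p["fy"],p["cx"],p["cy"],np.round(p["extrinsics"],4).tolist())
    for o in ["board","ring_well","plain_well","strip","ball_1_center","stand","presser","pad"]:
        print(o,[(np.round(d["centre"],1).tolist(),round(d["score"],2)) for d in eyes.spot_point(o,p)][:4])
E
```

```text
pics
{'t': 0.0, 'joints': [-1.305, 0.492, 1.559, 0.0, 1.092, -0.106], 'qvel': [-0.0, 0.0, 0.001, -0.001, 0.001, 0.001], 'tau': [0.001, -61.264, -25.819, 0.069, 0.048, -0.0], 'eef_pos': [227.025, -582.036, 214.05], 'tcp_rot': [-3.14, -0.0, 0.372], 'ft_force': [-0.621, -0.524, 0.042], 'moment': [-0.014, -0.037, 0.031], 'grip_force': 0.0, 'opening': 1.0} -18.8
top 460.61260410536266 460.61260410536266 315.5038541395341 239.10279801590616 [[-0.0001, -0.9992, 0.0389, -120.6071], [-0.9935, -0.0043, -0.1138, 555.2429], [0.1139, -0.0386, -0.9927, 838.1877], [0.0, 0.0, 0.0, 1.0]]
board [([238.1, 212.3], 0.66)]
ring_well [([210.9, 231.4], 0.7)]
plain_well [([255.1, 217.7], 0.86), ([285.1, 327.4], 0.36)]
strip [([267.8, 332.6], 0.74)]
ball_1_center [([321.4, 295.0], 0.73), ([325.0, 379.0], 0.7), ([333.8, 344.5], 0.69)]
stand [([243.7, 417.5], 0.61)]
presser [([244.2, 422.1], 0.56)]
pad []
side 458.68384035647375 458.68384035647375 311.8942395742234 242.88434902255244 [[0.9977, -0.0679, -0.0015, -534.3266], [-0.0275, -0.3838, -0.923, 24.5368], [0.0621, 0.9209, -0.3848, 918.2489], [0.0, 0.0, 0.0, 1.0]]
board [([229.2, 319.1], 0.88)]
ring_well [([230.7, 342.7], 0.82)]
plain_well [([229.6, 306.5], 0.68)]
strip [([282.4, 300.2], 0.95)]
ball_1_center [([269.5, 276.6], 0.74), ([303.3, 237.0], 0.64), ([259.7, 238.3], 0.62), ([284.0, 225.0], 0.53)]
stand [([337.4, 334.0], 0.89), ([227.4, 317.9], 0.7)]
presser [([296.8, 334.4], 0.96), ([278.5, 320.9], 0.2)]
pad []
```

View pics/top0.png

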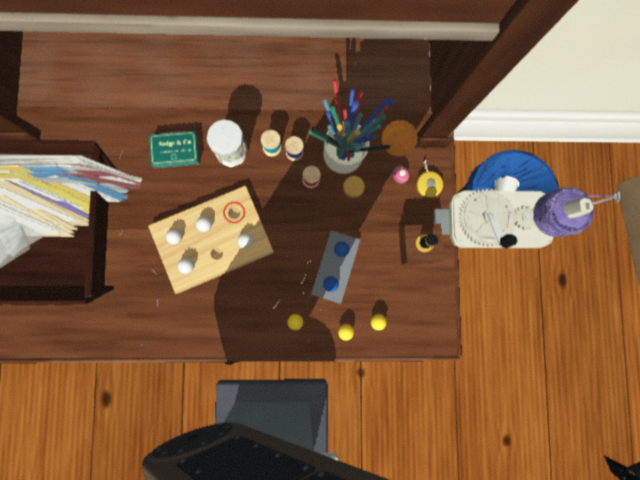

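View pics/side0.png

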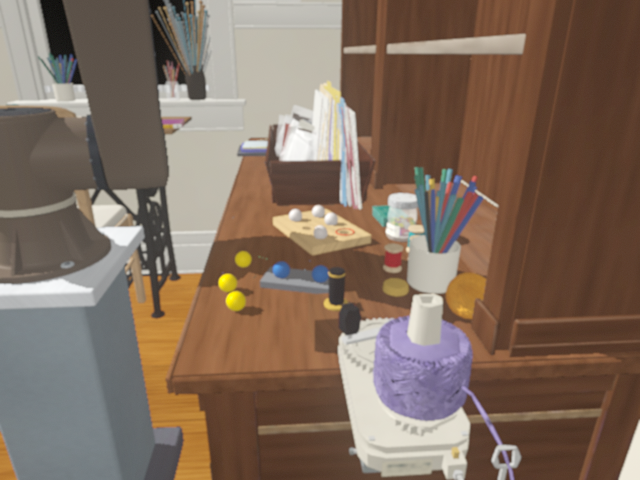

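The top view shows the blue balls at (row 248, col 341) and (284, 330) on the grey strip. The look-alikes are yellow balls at (322,295), (332,345) and (322,378), and the white fixed balls are on the board. The ringed well is at (212,234), the plain well at (254,217) and the presser in its stand at (242,428). In the side view the blue balls are at (270,281) and (273,320), and the presser is at (285,337). I choose the blue ones.

```bash
cat > h.py <<'E'
from cell import env, eyes
import cv2,numpy as np
from scipy.spatial.transform import Rotation as Ro
def ray(p,rc):
    E=np.array(p["extrinsics"]);R=E[:3,:3];c=-R.T@E[:3,3]
    d=R.T@np.array([(rc[1]-p["cx"])/p["fx"],(rc[0]-p["cy"])/p["fy"],1]);return c,d/np.linalg.norm(d)
def proj(p,X):
    E=np.array(p["extrinsics"]);q=E[:3,:3]@X+E[:3,3];return np.array([p["fy"]*q[1]/q[2]+p["cy"],p["fx"]*q[0]/q[2]+p["cx"]])
def tri(obs):  # list of (pic, rc)
    A=np.zeros((3,3));b=np.zeros(3);L=[]
    for p,rc in obs:
        c,d=ray(p,rc);M=np.eye(3)-np.outer(d,d);A+=M;b+=M@c;L.append((c,M))
    X=np.linalg.solve(A,b);return X,[round(float(np.linalg.norm(M@(X-c))),1) for c,M in L]
def atz(p,rc,z):
    c,d=ray(p,rc);return c+d*(z-c[2])/d[2]
def blobs(p,lo,hi,amin=20):
    h=cv2.cvtColor(p["pixels"],cv2.COLOR_RGB2HSV);m=cv2.inRange(h,np.array(lo),np.array(hi))
    n,l,s,c=cv2.connectedComponentsWithStats(m)
    return [(c[i][::-1].round(1).tolist(),s[i].tolist()) for i in range(1,n) if s[i][4]>=amin]
def tool(X):  # world target for TCP -> shift in tool units of 60 mm
    s=env.state();R=Ro.from_euler('xyz',s["tcp_rot"]).as_matrix()
    return (R.T@(np.array(X)-s["eef_pos"])/60).round(3)
E
python3 - <<'E'
from h import *
t=eyes.read_camera("top");s=eyes.read_camera("side")
for n,p in(("top",t),("side",s)):
    c=-np.array(p["extrinsics"])[:3,:3].T@np.array(p["extrinsics"])[:3,3];print(n,"cam",c.round())
    print("blue",blobs(p,(100,120,40),(125,255,255),40))
    print("red",blobs(p,(0,170,120),(8,255,255),10))
    for o in ["board","stand","presser","strip","tape_measure","row_counter","red_spool","beeswax"]:
        print(o,[(np.round(d["centre"],1).tolist(),round(d["score"],2),int(d["mask"].sum())) for d in eyes.cut_out(o,p)][:3])
def T(a,b):
    X,e=tri([(t,a),(s,b)]);return X.round(1).tolist(),e
print("ring",T((210.9,231.4),(230.7,342.7)));print("plain",T((255.1,217.7),(229.6,306.5)))
print("presser",T((244.2,422.1),(296.8,334.4)))
E
```

```text
top cam [456. -86. 900.]
blue [([107.6, 352.0], [349, 90, 9, 36, 192]), ([111.2, 377.4], [362, 100, 31, 29, 127]), ([117.9, 330.4], [326, 111, 10, 19, 60]), ([138.2, 363.1], [354, 134, 21, 9, 73]), ([172.0, 513.7], [465, 151, 93, 43, 2404]), ([248.5, 341.2], [334, 242, 15, 14, 163]), ([283.7, 330.5], [324, 277, 14, 15, 171])]
red []
board [([242.2, 208.9], 0.84, 7797)]
stand [([247.7, 417.8], 0.96, 1301), ([181.9, 427.0], 0.18, 592)]
presser [([240.7, 427.1], 0.51, 309)]
strip [([265.6, 336.2], 0.68, 1843)]
tape_measure [([185.5, 427.7], 0.77, 586)]
row_counter [([178.3, 398.6], 0.51, 198)]
red_spool [([175.0, 312.8], 0.68, 336)]
beeswax [([190.4, 355.6], 0.77, 376)]
side cam [ 477. -872.  375.]
blue [([269.4, 280.5], [273, 263, 16, 14, 179]), ([273.8, 319.8], [313, 267, 15, 15, 173])]
red []
board [([228.0, 316.7], 0.7, 2806)]
stand [([321.4, 324.5], 0.82, 1650)]
presser [([286.4, 334.4], 0.55, 704), ([282.6, 295.0], 0.35, 1090)]
strip []
tape_measure [([269.4, 281.4], 0.74, 260)]
row_counter [([271.0, 279.1], 0.24, 230)]
red_spool [([256.4, 391.6], 0.92, 444)]
beeswax [([285.1, 395.3], 0.62, 360)]
ring ([608.0, 42.2, 19.8], [3.1, 3.1])
plain ([527.2, 67.0, 14.5], [1.1, 1.1])
presser ([544.7, -315.9, 60.4], [0.8, 0.8])
```

```bash
python3 - <<'E'
from h import *
t=eyes.read_camera("top");s=eyes.read_camera("side")
for a,b in (((248.5,341.2),(273.8,319.8)),((283.7,330.5),(269.4,280.5))):
    print("ball",tri([(t,a),(s,b)]))
w=eyes.read_camera("wrist");E=np.array(w["extrinsics"]);c=-E[:3,:3].T@E[:3,3]
st=env.state();R=Ro.from_euler('xyz',st["tcp_rot"]).as_matrix()
print("cam in tool",R.T@(c-st["eef_pos"]),"axes in tool\n",(E[:3,:3]@R).round(3),w["fx"])
print(tool([450,-150,254]))
E
```

```text
ball (array([ 538.24383618, -169.09572718,   23.45700009]), [0.6, 0.6])
ball (array([ 471.06815278, -148.28489381,   24.02828307]), [0.6, 0.6])
cam in tool [  72.68581583   -0.73646377 -170.41793035] axes in tool
 [[-0.     1.     0.   ]
 [-0.967 -0.    -0.256]
 [-0.256 -0.     0.967]] 429.03206532641764
[ 6.079 -5.363 -0.656]
```

Balls are at about (538,-169,23.5) and (471,-148,24). I'll move the wrist camera over the scene.

```bash
python3 -c "
from h import *
print(tool([520,-80,270]))"
```

```text
[ 7.59  -6.026 -0.923]
```

```bash
python3 -m inch '[[[0.3,-0.3,-0.2],0,-1],[[0.7,-0.6,-0.2],0,-1],[[0.8,-0.6,-0.1],0,-1],[[0.8,-0.6,-0.1],0,-1],[[0.8,-0.6,-0.1],0,-1],[[0.8,-0.6,-0.1],0,-1],[[0.8,-0.6,-0.1],0,-1],[[0.8,-0.6,0],0,-1],[[0.8,-0.6,0],0,-1],[[0.7,-0.6,0],0,-1]]'; python3 -m inch '[[[0.2,-0.2,0],1,-1],[[0,0,0],1,-1],[[0,0,0],1,-1],[[0,0,0],1,-1],[[0,0,0],1,-1],[[0,0,0],1,-1],[[0,0,0],1,-1],[[0,0,0],0.7,-1],[[0,0,0],0,-1],[[0,0,0],0,-1]]'
cat > look.py <<'E'
from h import *
import sys
w=eyes.read_camera("wrist");cv2.imwrite(f"pics/{sys.argv[1]}.png",w["pixels"][:,:,::-1])
s=env.state();print(s["t"],np.round(s["eef_pos"],1),np.round(s["tcp_rot"],3))
print("blue",[b for b in blobs(w,(100,120,40),(125,255,255),100)])
h=[("ball",24,b[0]) for b in blobs(w,(100,120,40),(125,255,255),200) if b[1][2]<70 and b[1][3]<70]
for o,z in (("ring_well",18),("plain_well",18),("board",0),("presser",50),("strip",0),("stand",0)):
    h+=[(o,z,d["centre"]) for d in eyes.spot_point(o,w) if d["score"]>.4]
for o,z,rc in h: print(o,np.round(rc,1),"->",atz(w,rc,z).round(1))
E
python3 look.py w1
```

```text
t: 3.2
eef_pos: [511.2, -101.7, 269.4]
tcp_rot: [3.141, -0.001, 0.373]
ft_force: [0.3, 0.3, 1.1]
opening: 0.999
grip_force: 0.0
t: 4.45
eef_pos: [517.5, -88.6, 269.0]
tcp_rot: [-3.142, -0.0, -0.299]
ft_force: [-0.8, -0.2, -0.4]
opening: 0.997
grip_force: 0.0
4.5 [517.5 -88.7 268.9] [ 3.142 -0.    -0.299]
blue [([160.1, 392.3], [379, 148, 27, 24, 472]), ([232.5, 389.2], [376, 223, 26, 20, 358])]
ball [160.1 392.3] -> [ 536.1 -165.5   24. ]
ball [232.5 389.2] -> [ 468.1 -144.5   24. ]
ring_well [153.7 162.4] -> [606.6  44.2  18. ]
ring_well [ 29.8 289. ] -> [ 674.7 -106.8   18. ]
plain_well [233.3 167.6] -> [531.6  69.5  18. ]
board [212.7 149.1] -> [555.5  87.2   0. ]
presser [ 96.8 565.3] -> [ 547.4 -318.3   50. ]
strip [190.7 389.6] -> [ 503.9 -158.3    0. ]
strip [ 99.4 536.9] -> [ 548.2 -318.3    0. ]
stand [ 99.  538.7] -> [ 548.  -320.1    0. ]
```

View pics/w1.png

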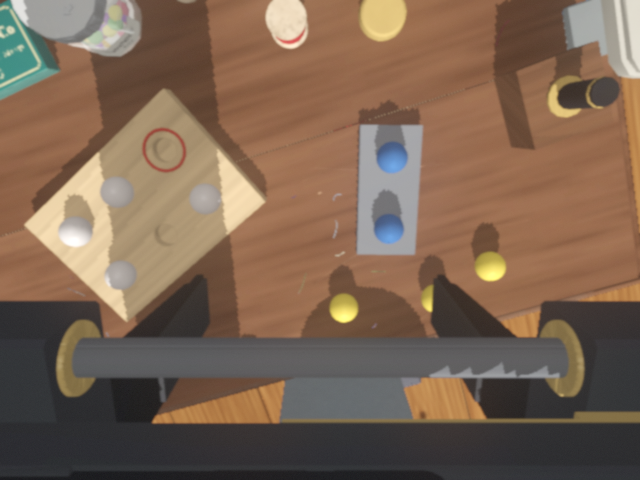

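The wrist view shows the blue balls at (157,392) and (229,389), the red ring at (150,164), the plain well at (234,168) and the presser at (95,580). The yellow look-alikes are at (267,490), (298,432) and (308,343). Next I'll refine the centres.

```bash
cat > fine.py <<'E'
from h import *
def blue(p,box=None):
    h=cv2.cvtColor(p["pixels"],cv2.COLOR_RGB2HSV);m=cv2.inRange(h,np.array((98,110,20)),np.array((130,255,255)))
    out=[]
    for c in cv2.findContours(m,cv2.RETR_EXTERNAL,cv2.CHAIN_APPROX_NONE)[0]:
        a=cv2.contourArea(c)
        if a<100 or a>6000: continue
        (x,y),r=cv2.minEnclosingCircle(c);out.append(((round(y,1),round(x,1)),round(r,1),a))
    return out
def ring(p):
    h=cv2.cvtColor(p["pixels"],cv2.COLOR_RGB2HSV);m=cv2.inRange(h,np.array((0,120,60)),np.array((6,255,255)))|cv2.inRange(h,np.array((174,120,60)),np.array((180,255,255)))
    out=[]
    for c in cv2.findContours(m,cv2.RETR_EXTERNAL,cv2.CHAIN_APPROX_NONE)[0]:
        if len(c)<20: continue
        e=cv2.fitEllipse(c);out.append(((round(e[0][1],1),round(e[0][0],1)),np.round(e[1],1).tolist()))
    return out
E
python3 - <<'E'
from fine import *
w=eyes.read_camera("wrist")
for b in blue(w): print("blue",b,atz(w,b[0],23.5).round(1))
for r in ring(w): print("ring",r,atz(w,r[0],18).round(1))
g=cv2.cvtColor(w["pixels"],cv2.COLOR_RGB2GRAY)
c=cv2.HoughCircles(cv2.GaussianBlur(g,(3,3),0),cv2.HOUGH_GRADIENT,1,25,param1=80,param2=14,minRadius=11,maxRadius=20)
for x,y,r in c[0]:
    if x<280 and 60<y<300: print("circ",y,x,r,atz(w,(y,x),28).round(1))
cv2.imwrite("pics/c1.png",cv2.resize(w["pixels"][80:330,10:430,::-1],None,fx=1.9,fy=1.9,interpolation=cv2.INTER_CUBIC))
E
```

```text
blue ((229.8, 388.2), 13.3, 465.0) [ 471.  -144.6   23.5]
blue ((157.6, 391.0), 14.5, 571.5) [ 538.7 -165.4   23.5]
ring ((150.1, 163.1), [39.8, 43.9]) [609.9  41.5  18. ]
ring ((13.9, 281.4), [41.0, 59.0]) [ 689. -105.   18.]
circ 151.5 162.5 19.4 [608.3  38.9  28. ]
circ 230.5 73.5 16.8 [563.4 152.2  28. ]
```

View pics/c1.png

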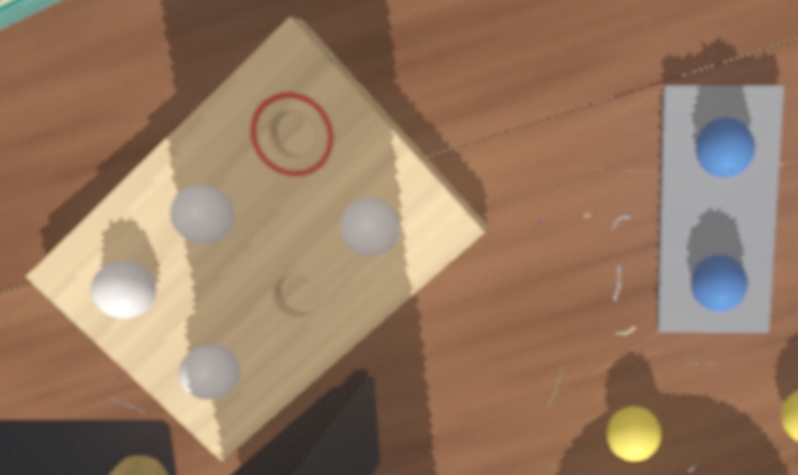

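```bash
cat > board.py <<'E'
from fine import *
def fit(w,ringpx,plainpx,whites):
    # board coords: ring end of one row, plain middle of other row
    P=np.array([atz(w,ringpx,18)[:2],atz(w,plainpx,18)[:2]]+[atz(w,q,28)[:2] for q in whites])
    best=None
    for sx in (-30,30):
      for sy in (-60,60):
        B=np.array([[sx,sy],[-sx,0],[sx,0],[sx,-sy],[-sx,sy],[-sx,-sy]])
        a=B-B.mean(0);b=P-P.mean(0);th=np.arctan2((a[:,0]*b[:,1]-a[:,1]*b[:,0]).sum(),(a*b).sum())
        R=np.array([[np.cos(th),-np.sin(th)],[np.sin(th),np.cos(th)]]);Q=a@R.T+P.mean(0);e=np.linalg.norm(Q-P,axis=1)
        if best is None or e.sum()<best[0]: best=(e.sum(),np.degrees(th),Q,e)
    return best
E
python3 - <<'E'
from board import *
w=eyes.read_camera("wrist")
b=fit(w,(150.3,163.4),(234.2,166.8),[(192.1,116.3),(232.1,74.7),(198.4,204.7),(275.3,120.5)])
print("yaw",b[1],"ring",b[2][0],"plain",b[2][1],"res",b[3].round(1))
t=eyes.read_camera("top");s=eyes.read_camera("side")
for n,p in (("top",t),("side",s)): print(n,[(r,atz(p,r[0],18).round(1)) for r in ring(p)])
print(tool([538.5,-167,105]))
E
```

```text
yaw -156.14246221361097 ring [610.08040099  41.1765187 ] plain [530.93932856  71.78192108] res [0.5 1.8 0.2 0.8 0.3 0.4]
top [(((267.1, 20.0), [6.3, 8.7]), array([502.3, 432.6,  18. ])), (((261.2, 37.6), [2.6, 9.1]), array([513.4, 401.2,  18. ])), (((259.1, 75.8), [9.8, 21.9]), array([517.5, 331.2,  18. ])), (((149.1, 13.6), [4.9, 8.0]), array([729. , 460.8,  18. ])), (((99.7, 358.9), [6.0, 23.4]), array([ 839.2, -207.2,   18. ])), (((102.6, 339.5), [8.7, 40.2]), array([ 832.5, -168.1,   18. ]))]
side [(((258.6, 392.1), [15.8, 19.1]), array([ 678.7, -104.5,   18. ])), (((206.5, 465.4), [7.1, 75.5]), array([932.4, 190.3,  18. ])), (((192.3, 447.4), [2.1, 21.1]), array([930.2, 316. ,  18. ]))]
[0.715 1.139 2.726]
```

```bash
python3 -m inch '[[[0.3,0.5,0.3],0,-1],[[0.415,0.64,0.4],0,-1],[[0,0,0.5],0,-1],[[0,0,0.5],0,-1],[[0,0,0.5],0,-1],[[0,0,0.3],0,-1],[[0,0,0.22],0,-1],[[0,0,0],0,-1],[[0,0,0],0,-1],[[0,0,0],0,-1]]'; python3 - <<'E'
from fine import *
w=eyes.read_camera("wrist");cv2.imwrite("pics/w2.png",w["pixels"][:,:,::-1])
for b in blue(w): print("blue",b,atz(w,b[0],23.5).round(1))
t=eyes.read_camera("top")
print([atz(t,q,18).round(1) for q in ((212,234),(254,217))])
s=env.state();print(np.round(s["eef_pos"],1),np.round(s["tcp_rot"],3))
E
```

```text
t: 6.25
eef_pos: [538.8, -167.2, 106.2]
tcp_rot: [3.141, -0.001, -0.3]
ft_force: [-0.3, -1.0, -0.2]
opening: 1.0
grip_force: 0.0
blue ((248.1, 319.2), 22.9, 1525.0) [ 538.9 -165.6   23.5]
[array([609.3,  37.2,  18. ]), array([527.9,  67.8,  18. ])]
[ 538.7 -167.1  106. ] [ 3.141e+00 -1.000e-03 -3.000e-01]
```

View pics/w2.png

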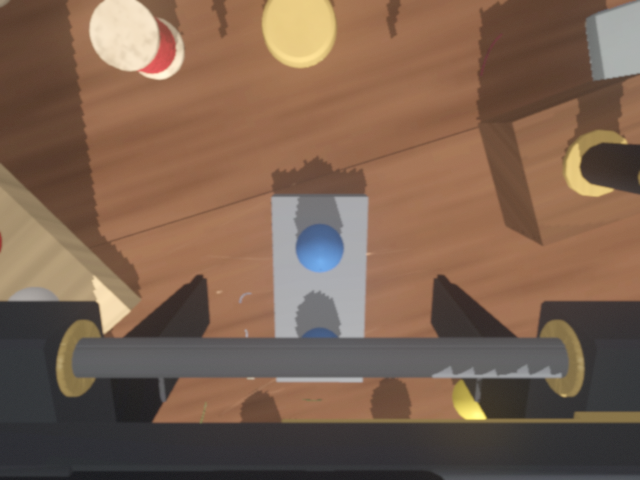

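The close crop confirms the blue ball at (248,319), centred between the fingers. Descending to grasp.

```bash
python3 -m inch '[[[0,-0.02,0.4],0,-1],[[0,0,0.4],0,-1],[[0,0,0.4],0,-0.6],[[0,0,0.2],0,-0.3],[[0,0,0.1],0,0],[[0,0,0],0,0.1],[[0,0,0],0,0.5],[[0,0,0],0,1],[[0,0,0],0,1],[[0,0,0],0,1]]'; python3 -c "
from h import *
s=env.state();print(s['eef_pos'],s['tcp_rot'],s['opening']*95,s['moment'])"
```

```text
t: 7.6
eef_pos: [539.0, -166.2, 15.8]
tcp_rot: [3.141, -0.001, -0.3]
ft_force: [-1.2, -3.7, 2.8]
opening: 0.304
grip_force: 30.0
[ 538.96906565 -166.22490968   15.7612114 ] [ 3.14119665e+00 -6.37676663e-04 -3.00125249e-01] 28.866024029785496 [-0.44807457  0.30123439  0.00746271]
```

```bash
python3 -m inch '[[[0,0,-0.2],0,1],[[0,0,-0.5],0,1],[[0,0,-0.6],0,1],[[-0.1,-0.4,-0.02],0,1],[[-0.2,-0.7,0],0,1],[[-0.2,-0.8,0],0,1],[[-0.2,-0.8,0],0,1],[[-0.1,-0.6,0],0,1],[[-0.08,-0.34,0],0,1],[[0,0,0],0,1]]'; python3 - <<'E'
from fine import *
w=eyes.read_camera("wrist");cv2.imwrite("pics/w3.png",w["pixels"][:,:,::-1])
for b in blue(w): print("blue",b,atz(w,b[0],23.5).round(1))
for r in ring(w): print("ring",r,atz(w,r[0],18).round(1))
s=env.state();X=np.array(s["eef_pos"]);print(X.round(1),np.round(s["tcp_rot"],3),s["opening"])
print("held ball px expected",proj(w,X+[0,0,7.6]))
E
```

```text
t: 8.85
eef_pos: [552.9, 59.7, 95.2]
tcp_rot: [-3.141, -0.0, -0.298]
ft_force: [1.2, -0.2, -0.5]
opening: 0.299
grip_force: 30.0
blue ((309.4, 319.4), 35.0, 3015.0) [518.7  71.7  23.5]
ring ((147.9, 323.6), [71.5, 73.7]) [609.9  41.1  18. ]
[552.9  58.8  95.1] [-3.142 -0.    -0.299] 0.2998221997610354
held ball px expected [306.94908545 324.71900112]
```

View pics/w3.png

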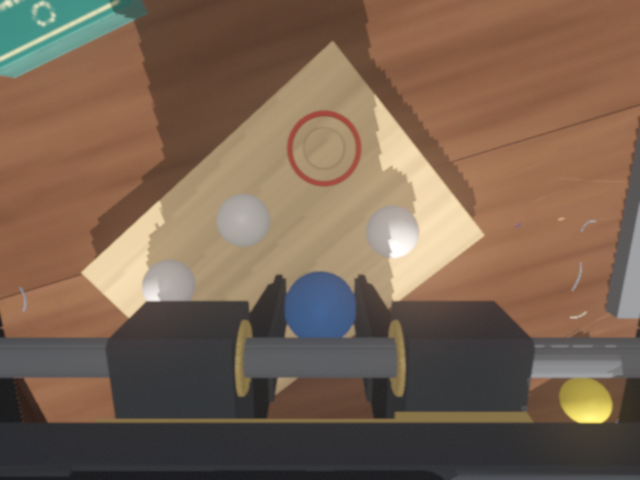

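The held ball sits at column 319 against an expected 325, so the wrist camera reads about 2 mm off along tool y, and I'll correct for that. The ringed well is at (148,324). Going over it and lowering slowly.

```bash
python3 -m inch '[[[0.4,0.03,0],0,1],[[0.4,0,0.1],0,1],[[0.2,0,0.3],0,1],[[0,0,0.3],0,1],[[0,0,0.2],0,1],[[0,0,0.15],0,1],[[0,0,0.08],0,1],[[0,0,0.04],0,1],[[0,0,0],0,1],[[0,0,0],0,1]]'; python3 -c "
from h import *
s=env.state();print(s['eef_pos'],s['ft_force'],s['moment'])"
```

```text
t: 10.15
eef_pos: [609.9, 38.9, 24.8]
tcp_rot: [-3.141, -0.001, -0.3]
ft_force: [-0.6, 0.1, -0.7]
opening: 0.297
grip_force: 30.0
[609.92370448  38.92223534  24.77676317] [-0.64003115  0.07226424 -0.7352186 ] [ 0.09127112  0.00420377 -0.03156585]
```

```bash
python3 -m inch '[[[0,0,0.03],0,1],[[0,0,0.02],0,1],[[0,0,0.01],0,1],[[0,0,0],0,1],[[0,0,0],0,1],[[0,0,0],0,1],[[0,0,0],0,1],[[0,0,0],0,1],[[0,0,0],0,1],[[0,0,0],0,1]]'; python3 -c "
from h import *
s=env.state();print(s['eef_pos'],s['ft_force'],s['moment'])"
```

```text
t: 11.4
eef_pos: [609.9, 39.0, 21.3]
tcp_rot: [-3.141, -0.0, -0.3]
ft_force: [-1.1, 1.5, 5.3]
opening: 0.302
grip_force: 30.0
[609.86985452  39.01326958  21.31454876] [-1.06058476  1.54431847  5.26628596] [ 0.21791837  0.34756924 -0.04866716]
```

Contact on the rim with small side force, so I'll open gently, rise and look.

```bash
python3 -m inch '[[[0,0,0],0,0.3],[[0,0,0],0,0.15],[[0,0,0],0,0],[[0,0,0],0,0],[[0,0,-0.3],0,0],[[0,0,-0.5],0,0],[[0,0,-0.6],0,0],[[-0.5,0,-0.1],0,0],[[-0.5,0,0],0,-0.5],[[0,0,0],0,-1]]'; python3 - <<'E'
from fine import *
w=eyes.read_camera("wrist");cv2.imwrite("pics/w4.png",w["pixels"][:,:,::-1])
for b in blue(w): print("blue",b,atz(w,b[0],28).round(1))
for r in ring(w): print("ring",r,atz(w,r[0],18).round(1))
s=env.state();X=np.array(s["eef_pos"]);print(X.round(1),np.round(s["tcp_rot"],3),s["opening"])
t=eyes.read_camera("top")
print([(b,atz(t,b[0],26).round(1)) for b in blue(t) if b[0][0]>190])
print("over ball B",tool([472,-146.7,105]))
E
```

```text
t: 12.65
eef_pos: [551.4, 57.1, 112.3]
tcp_rot: [-3.141, -0.001, -0.299]
ft_force: [0.6, 0.3, 0.9]
opening: 0.653
grip_force: 0.0
ring ((145.2, 318.3), [67.3, 69.0]) [610.   41.1  18. ]
[552.7  56.8 112.2] [-3.141e+00 -2.000e-03 -3.000e-01] 0.6943962493831045
[(((283.8, 330.4), 7.6, 155.0), array([ 471.4, -147.9,   26. ]))]
over ball B [-0.294  3.637  0.113]
```

View pics/w4.png

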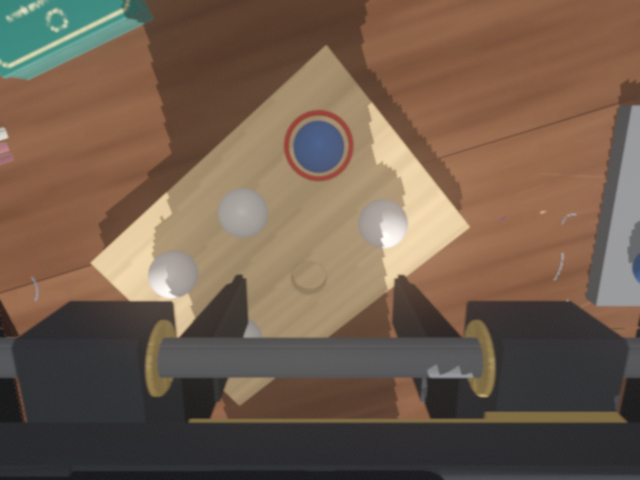

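The first ball is seated in the ringed well (146,319) and the plain well is at (277,309). Now the second ball.

```bash
python3 -m inch '[[[-0.05,0.5,0],0,-1],[[-0.05,0.8,0],0,-1],[[-0.05,0.8,0],0,-1],[[-0.1,0.8,0],0,-1],[[-0.06,0.5,0.2],0,-1],[[0,0.245,0.3],0,-1],[[0,0,0.4],0,-1],[[0,0,0.2],0,-1],[[0,0,0],0,-1],[[0,0,0],0,-1]]'; python3 - <<'E'
from fine import *
w=eyes.read_camera("wrist")
for b in blue(w): print("blue",b,atz(w,b[0],23.5).round(1))
print(env.state()["eef_pos"],tool([471,-146.8,16]))
E
```

```text
t: 14.0
eef_pos: [470.5, -146.8, 45.4]
tcp_rot: [3.141, -0.001, -0.3]
ft_force: [0.7, -0.1, -0.2]
opening: 1.002
grip_force: 0.0
blue ((280.5, 317.2), 30.2, 2720.5) [ 472.1 -144.8   23.5]
[ 470.52713933 -146.82918011   45.51454042] [ 0.007 -0.003  0.492]
```

```bash
python3 -m inch '[[[0.015,0,0.2],0,-0.6],[[0,0,0.19],0,-0.3],[[0,0,0.1],0,0],[[0,0,0],0,0.1],[[0,0,0],0,0.5],[[0,0,0],0,1],[[0,0,0],0,1],[[0,0,0],0,1],[[0,0,-0.3],0,1],[[0,0,-0.6],0,1]]'; python3 -c "
from h import *
s=env.state();print(s['eef_pos'],s['opening']*95,tool([530.5,69.6,90]))"
```

```text
t: 15.3
eef_pos: [470.3, -146.8, 69.3]
tcp_rot: [-3.141, 0.002, -0.3]
ft_force: [0.3, -0.5, 0.6]
opening: 0.301
grip_force: 30.0
[ 470.30556148 -146.79871909   69.2801605 ] 28.613575247466848 [-0.109 -3.742 -0.344]
```

```bash
python3 -m inch '[[[0,-0.2,-0.35],0,1],[[0,-0.6,0],0,1],[[-0.05,-0.8,0],0,1],[[-0.05,-0.8,0],0,1],[[-0.02,-0.8,0],0,1],[[0,-0.4,0.1],0,1],[[0,-0.142,0.3],0,1],[[0,0,0.3],0,1],[[0,0,0],0,1],[[0,0,0],0,1]]'; python3 - <<'E'
from h import *
s=env.state();print(s['eef_pos'],s["ft_force"],tool([530.5,69.6,21.3]))
E
```

```text
t: 16.55
eef_pos: [530.4, 68.9, 48.4]
tcp_rot: [3.141, 0.0, -0.301]
ft_force: [0.3, 0.7, -0.1]
opening: 0.298
grip_force: 30.0
[530.35497533  68.94397587  48.43897351] [ 0.29246624  0.6648546  -0.09731715] [-0.001 -0.011  0.452]
```

```bash
python3 -m inch '[[[0,-0.01,0.2],0,1],[[0,0,0.12],0,1],[[0,0,0.07],0,1],[[0,0,0.03],0,1],[[0,0,0.02],0,1],[[0,0,0.01],0,1],[[0,0,0],0,1],[[0,0,0],0,1],[[0,0,0],0,1],[[0,0,0],0,1]]'; python3 - <<'E'
from h import *
s=env.state();print(s['eef_pos'],s["ft_force"],tool([530.5,69.6,21.3]))
E
```

```text
t: 17.8
eef_pos: [530.6, 70.1, 21.6]
tcp_rot: [-3.142, -0.0, -0.3]
ft_force: [-2.4, 0.1, 5.1]
opening: 0.3
grip_force: 30.0
[530.59069001  70.14553215  21.58291908] [-2.36038675  0.14016701  5.06241263] [0.001 0.009 0.005]
```

```bash
python3 -m inch '[[[0,0,0],0,0.3],[[0,0,0],0,0.15],[[0,0,0],0,0],[[0,0,0],0,0],[[0,0,-0.3],0,0],[[0,0,-0.5],0,0],[[0,0,-0.6],0,0],[[0,0,-0.6],-0.6,0],[[0,0,0],-1,0],[[0,0,0],-1,0]]'; python3 -m inch '[[[0,0,0],-1,-0.3],[[0,0,0],-1,-0.3],[[0,0,0],-1,-0.3],[[0,0,0],-1,-0.3],[[0,0,0],-1,-0.3],[[0,0,0],-1,-0.3],[[0,0,0],-1,-0.3],[[0,0,0],-1,-0.3],[[0,0,0],-1,-0.3],[[0,0,0],-1,-0.3]]';python3 -m inch '[[[0,0,0],-1,-0.3],[[0,0,0],-1,-0.3],[[0,0,0],-1,-0.3],[[0,0,0],-1,-0.3],[[0,0,0],-1,-0.3],[[0,0,0],-1,-0.3],[[0,0,0],-1,-0.3],[[0,0,0],-1,-0.3],[[0,0,0],-1,-0.3],[[0,0,0],-1,-0.3]]'; python3 - <<'E'
from fine import *
w=eyes.read_camera("wrist")
X=env.state();print(X["eef_pos"],X["tcp_rot"],X["joints"])
t=eyes.read_camera("top");s=eyes.read_camera("side")
a=w["pixels"][:,:,::-1]
cv2.imwrite("pics/m5.png",np.hstack([cv2.resize(a,(400,300)),cv2.resize(t["pixels"][170:320,120:320,::-1],(400,300))]))
for z in (0,50,100,150): print(z,atz(t,(221,440),z).round(),"knob", tri([(t,(221,440)),(s,(319,349))])[0].round() if z==0 else "")
print(tool([546,-319,190]))
E
```

```text
t: 19.05
eef_pos: [530.6, 70.1, 142.0]
tcp_rot: [3.142, -0.001, -0.07]
ft_force: [0.0, -0.5, -0.6]
opening: 0.498
grip_force: 0.0
t: 20.3
eef_pos: [530.5, 70.1, 141.4]
tcp_rot: [3.142, 0.0, 0.802]
ft_force: [1.3, 0.3, -0.2]
opening: 0.651
grip_force: 0.0
t: 21.55
eef_pos: [530.5, 70.1, 141.4]
tcp_rot: [-3.142, 0.0, 1.675]
ft_force: [-0.6, -0.3, -0.3]
opening: 0.656
grip_force: 0.0
[530.48199153  70.09820279 141.36718717] [-3.14147182e+00  1.35515333e-04  1.67906671e+00] [ 7.98511341e-03  4.55666807e-01  1.86036999e+00 -1.99908442e-04
  8.25662529e-01 -1.00149706e-01]
0 [ 597. -370.    0.] knob [ 575. -353.   49.]
50 [ 589. -354.   50.] knob 
100 [ 581. -338.  100.] knob 
150 [ 573. -322.  150.] knob 
[-6.479 -0.389 -0.81 ]
```

View pics/m5.png

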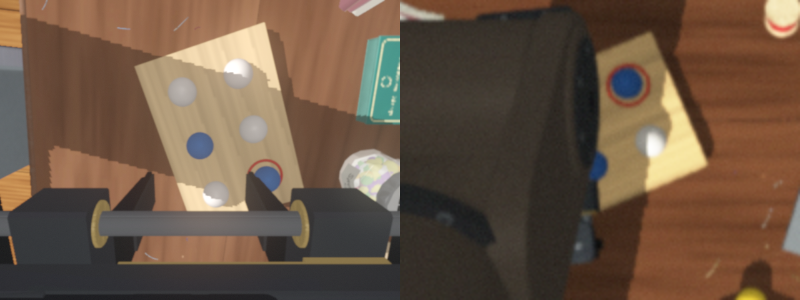

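Both blue balls are seated. In the top view they are in the ringed and the plain well. Before approaching the presser, I'll triangulate the sewing-machine bracket and the presser from the two earlier wrist views.

```bash
python3 - <<'E'
from h import *
w=eyes.read_camera("wrist");E=np.array(w["extrinsics"]);s=env.state()
def T(x,rv):
    M=np.eye(4);M[:3,:3]=Ro.from_euler('xyz',rv).as_matrix();M[:3,3]=x;return M
C=E@T(s["eef_pos"],s["tcp_rot"])
def pic(x,rv): return {**{k:w[k] for k in("fx","fy","cx","cy")},"extrinsics":C@np.linalg.inv(T(x,rv))}
p1=pic([517.5,-88.7,268.9],[np.pi,0,-.299]);p2=pic([538.7,-167.1,106],[np.pi,0,-.3])
for n,a,b in(("bracket",(48,570),(80,593)),("collar",(98,566),(164,597)),):
    print(n,tri([(p1,a),(p2,b)]))
E
```

```text
bracket (array([ 584.87209457, -359.41912094,   -4.65709528]), [1.2, 1.2])
collar (array([ 546.53875013, -321.92880705,   48.35776316]), [0.5, 0.5])
```

```bash
python3 - <<'E'
from h import *
t=eyes.read_camera("top");s=eyes.read_camera("side")
print("knob",tri([(t,(240,508)),(s,(319,349))]))
print("yarn top",tri([(t,(207,580)),(s,(300,427))]))
for y in (-360,-400,-450,-500):  # side-view ray at body left-top corner (325,365), where it meets plane y
    c,d=ray(s,(325,365));print(y,(c+d*(y-c[1])/d[1]).round())
for z in (50,100,150): print(z,atz(t,(205,456),z).round(),atz(t,(240,456),z).round())
E
python3 -m inch '[[[0,0,-0.4],-1,-0.5],[[0,0,-0.4],-1,-0.5],[[0,0,0],-1,-0.5],[[0,0,0],-0.7,-0.5],[[0,0,0],0,-0.5],[[0,0,0],0,-0.5],[[0,0,0],0,-0.5],[[0,0,0],0,-0.5],[[0,0,0],0,-0.5],[[0,0,0],0,-0.5]]'
python3 -c "
from h import *
print(tool([546,-319,190]),tool([538,-299,190]))"
```

```text
knob (array([ 545.61028637, -454.14340242,  110.99869223]), [0.9, 0.9])
yarn top (array([ 594.2343646 , -542.73498247,  182.2658752 ]), [1.6, 1.6])
-360 [ 582. -360.   41.]
-400 [ 573. -400.   67.]
-450 [ 563. -450.  100.]
-500 [ 553. -500.  132.]
50 [ 620. -386.   50.] [ 553. -383.   50.]
100 [ 610. -368.  100.] [ 547. -366.  100.]
150 [ 601. -350.  150.] [ 542. -348.  150.]
t: 23.1
eef_pos: [530.6, 70.1, 189.4]
tcp_rot: [-3.142, 0.0, 1.995]
ft_force: [0.9, -0.2, -0.0]
opening: 0.748
grip_force: 0.0
[-6.017 -2.433 -0.01 ] [-5.658 -2.418 -0.01 ]
```

```bash
python3 -m inch '[[[-0.4,-0.15,0],0,-0.3],[[-0.7,-0.28,0],0,-0.3],[[-0.8,-0.32,0],0,-0.3],[[-0.8,-0.32,0],0,-0.3],[[-0.8,-0.32,0],0,-0.3],[[-0.8,-0.32,0],0,-0.3],[[-0.8,-0.32,0],0,-0.3],[[-0.6,-0.27,0],0,-0.3],[[-0.3,-0.13,0],0,-0.3],[[0,0,0],0,-0.3]]'; python3 - <<'E'
from fine import *
w=eyes.read_camera("wrist");cv2.imwrite("pics/w6.png",w["pixels"][:,:,::-1])
s=env.state();print(s["eef_pos"],s["tcp_rot"])
for o,z in(("presser",50),("stand",0)): print(o,[(np.round(d["centre"],1),round(d["score"],2),atz(w,d["centre"],z).round(1)) for d in eyes.spot_point(o,w)])
E
```

```text
t: 24.35
eef_pos: [545.7, -318.3, 189.1]
tcp_rot: [-3.141, -0.0, 1.994]
ft_force: [0.2, -0.1, 0.1]
opening: 0.649
grip_force: 0.0
[ 545.72124217 -317.25219165  189.23638525] [-3.14139706e+00 -6.26762915e-04  1.99469562e+00]
presser [(array([232.2, 322.6]), 0.59, array([ 549.8, -320.5,   50. ]))]
stand [(array([213.9, 322.2]), 0.91, array([ 548.2, -317.1,    0. ]))]
```

View pics/w6.png

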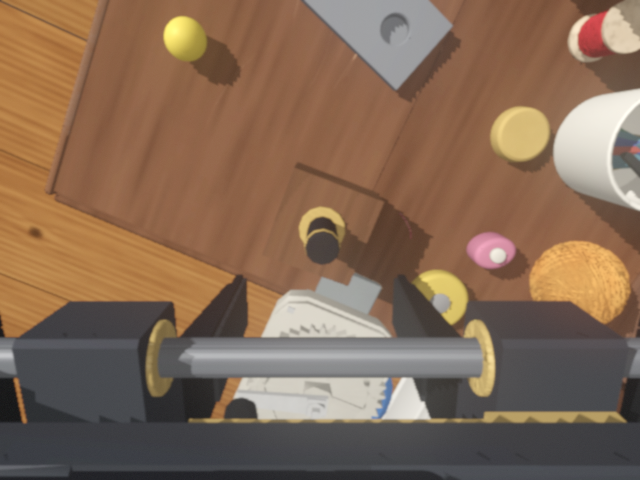

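The handle top is at (247,322) and the collar at (231,322), with the empty dimple of the strip at (28,395). The machine is below and stays clear of the gripper.

```bash
python3 - <<'E'
from fine import *
w=eyes.read_camera("wrist");ty=Ro.from_euler('xyz',env.state()["tcp_rot"]).as_matrix()[:,1]
for n,rc,z in(("top",(247,322),104),("collar",(230.5,322),54)):
    X=atz(w,rc,z)+2*ty;print(n,X.round(1),tool([X[0],X[1],60]))
E
```

```text
top [ 549.7 -314.8  104. ] [1.00e-03 6.80e-02 2.16e+00]
collar [ 550.6 -316.1   54. ] [-0.025  0.072  2.16 ]
```

```bash
python3 -m inch '[[[-0.01,0.07,0.3],0,-0.3],[[0,0,0.5],0,-0.3],[[0,0,0.5],0,-0.3],[[0,0,0.4],0,-0.3],[[0,0,0.25],0,-0.3],[[0,0,0.15],0,0],[[0,0,0.03],0,0.3],[[0,0,0],0,1],[[0,0,0],0,1],[[0,0,0],0,1]]'; python3 - <<'E'
from fine import *
s=env.state();print(s["eef_pos"],s["tcp_rot"],s["opening"]*95,s["ft_force"],s["grip_force"])
w=eyes.read_camera("wrist");cv2.imwrite("pics/w7.png",w["pixels"][:,:,::-1])
E
```

```text
t: 25.8
eef_pos: [549.0, -317.5, 62.5]
tcp_rot: [-3.14, 0.0, 1.996]
ft_force: [-8.0, -3.5, 5.6]
opening: 0.226
grip_force: 30.0
[ 548.96146043 -317.52443097   62.46164356] [-3.13979235e+00  4.24444429e-04  1.99556600e+00] 21.48413738623489 [-7.99031012 -3.4590164   5.58368142] 29.98925507068634
```

A side load of about 9 N shows I was roughly a millimetre too far along +y. I'll reopen, shift and re-grip so that the presser stands upright in the grip.

```bash
python3 -m inch '[[[0,0,0],0,0.3],[[0,0,0],0,0.3],[[0,-0.025,0],0,0.3],[[0,0,0],0,0.3],[[0,0,0],0,0.6],[[0,0,0],0,1],[[0,0,0],0,1],[[0,0,0],0,1],[[0,0,0],0,1],[[0,0,0],0,1]]'; python3 - <<'E'
from fine import *
s=env.state();print(s["eef_pos"],s["tcp_rot"],s["opening"]*95,s["ft_force"],s["grip_force"])
E
```

```text
t: 27.1
eef_pos: [548.5, -317.4, 61.6]
tcp_rot: [-3.141, -0.0, 1.995]
ft_force: [-1.2, -0.0, 0.7]
opening: 0.228
grip_force: 30.0
[ 548.46784808 -317.42909009   61.61265774] [-3.14146962e+00 -3.16300293e-05  1.99492997e+00] 21.621661574292798 [-1.19617213 -0.01403685  0.69989019] 29.999968707561493
```

```bash
python3 -m inch '[[[0,0,-0.2],0,1],[[0,0,-0.4],0,1],[[0,0,-0.5],0,1],[[0,0,-0.5],0,1],[[0,0,-0.4],0,1],[[0,0,0],0,1],[[0,0,0],0,1],[[0,0,0],0,1],[[0,0,0],0,1],[[0,0,0],0,1]]'; python3 - <<'E'
from fine import *
t=eyes.read_camera("top");s=eyes.read_camera("side")
for z in (0,100,150,200): print(z,"pens",atz(t,(135,310),z).round(),"pot",atz(t,(170,345),z).round(),"jar",atz(t,(165,230),z).round())
print("jar top",tri([(t,(143,227)),(s,(200,402))]))
s=env.state();print(s["eef_pos"],s["tcp_rot"],s["opening"]*95,s["ft_force"]);
for X in ([560,-20,181],[638,-24.5,150],[609.4,39.3,150]): print(X,tool(X))
E
```

```text
t: 28.35
eef_pos: [548.5, -317.4, 181.2]
tcp_rot: [-3.141, -0.0, 1.995]
ft_force: [-0.2, -0.8, -1.4]
opening: 0.227
grip_force: 30.0
0 pens [ 771. -110.    0.] pot [ 699. -180.    0.] jar [707.  50.   0.]
100 pens [ 736. -107.  100.] pot [ 672. -170.  100.] jar [679.  35. 100.]
150 pens [ 719. -106.  150.] pot [ 659. -164.  150.] jar [665.  27. 150.]
200 pens [ 701. -104.  200.] pot [ 645. -159.  200.] jar [651.  19. 200.]
jar top (array([727.02196591,  42.74499084,  84.72416478]), [2.6, 2.6])
[ 548.5239347  -317.41602478  181.43369408] [-3.14143041e+00 -1.65144460e-04  1.99496322e+00] 21.790961620551368 [-0.36982738 -1.10039455 -0.51147855]
[560, -20, 181] [4.439 2.214 0.008]
[638, -24.5, 150] [3.835 3.368 0.524]
[609.4, 39.3, 150] [5.001 3.372 0.524]
```

```bash
python3 -m inch '[[[0.3,0.15,0],0,1],[[0.5,0.25,0],0,1],[[0.6,0.3,0],0,1],[[0.6,0.3,0],0,1],[[0.6,0.3,0],0,1],[[0.6,0.3,0],0,1],[[0.6,0.3,0.1],0,1],[[0.4,0.2,0.2],0,1],[[0.24,0.11,0.3],0,1],[[0,0,0],0,1]]'; python3 - <<'E'
from fine import *
w=eyes.read_camera("wrist");cv2.imwrite("pics/w8.png",w["pixels"][:,:,::-1])
s=env.state();X=np.array(s["eef_pos"]);print(X,s["tcp_rot"],s["opening"]*95,s["ft_force"])
for r in ring(w): print("ring",r,atz(w,r[0],18).round(1))
R=Ro.from_euler('xyz',s["tcp_rot"]).as_matrix()
print("axis px at TCP, -20, -54 ",[proj(w,X+R[:,2]*d).round(1) for d in (0,20,54)])
E
```

```text
t: 29.7
eef_pos: [558.9, -18.4, 144.9]
tcp_rot: [-3.14, -0.001, 1.997]
ft_force: [0.2, 0.3, -1.1]
opening: 0.226
grip_force: 30.0
[559.41017362 -19.32256632 145.67695921] [-3.14094027e+00 -2.73703039e-04  1.99631613e+00] 21.458442264957338 [ 0.82557856  0.67037443 -1.22721127]
ring ((184.2, 421.4), [56.7, 60.1]) [609.6  41.6  18. ]
axis px at TCP, -20, -54  [array([304.6, 318.3]), array([287.6, 318.5]), array([265. , 318.7])]
```

View pics/w8.png

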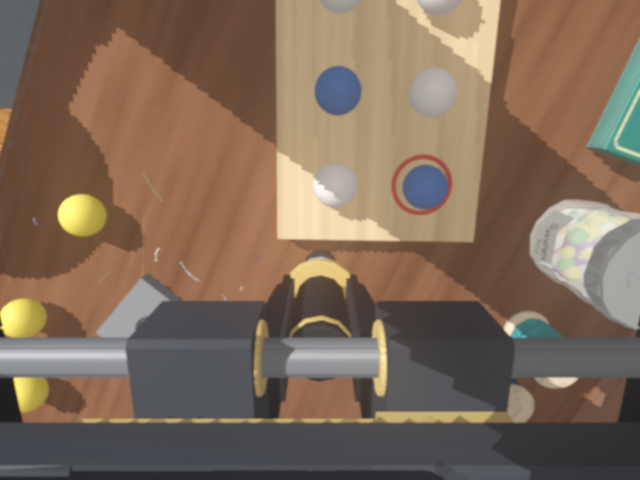

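The presser is held upright at column 320. The ring and ball are at (184,422), and the second ball is at (91,338). The image was taken while the arm was still settling, so I'll measure again.

```bash
python3 -m inch '[[[0,0,0],0,1],[[0,0,0],0,1],[[0,0,0],0,1],[[0,0,0],0,1],[[0,0,0],0,1],[[0,0,0],0,1],[[0,0,0],0,1],[[0,0,0],0,1],[[0,0,0],0,1],[[0,0,0],0,1]]' | head -2; python3 - <<'E'
from fine import *
w=eyes.read_camera("wrist")
s=env.state();X=np.array(s["eef_pos"]);R=Ro.from_euler('xyz',s["tcp_rot"]).as_matrix();print(X,s["tcp_rot"])
for r in ring(w): print("ring",r,atz(w,r[0],18).round(1))
h=cv2.cvtColor(w["pixels"],cv2.COLOR_RGB2HSV);m=cv2.inRange(h,np.array((98,60,20)),np.array((130,255,255)))
for c in cv2.findContours(m,cv2.RETR_EXTERNAL,cv2.CHAIN_APPROX_NONE)[0]:
    if 600<cv2.contourArea(c)<4000: (x,y),r=cv2.minEnclosingCircle(c);print("ball",y,x,r,atz(w,(y,x),28).round(1))
# collar rim (gold): leftmost/rightmost/top
m=cv2.inRange(h,np.array((15,80,80)),np.array((35,255,255)));m[:, :270]=0;m[:,372:]=0;m[:245]=0;m[310:]=0
ys,xs=np.nonzero(m);print("gold",ys.min(),xs.min(),xs.max(),"mid col at top rows",xs[ys<ys.min()+4].mean())
for d in (8,12): 
    q=[proj(w,X+R[:,2]*d+R[:,0]*17*np.cos(a)+R[:,1]*17*np.sin(a)) for a in np.linspace(0,6.28,60)];q=np.array(q);print(d,"exp top row",q[:,0].min().round(1),"cols",q[:,1].min().round(1),q[:,1].max().round(1))
print(tool([609.7,41.3,110]))
E
```

```text
t: 31.0
eef_pos: [559.7, -20.1, 145.6]
[559.75664926 -20.0557817  145.60857579] [-3.14154939e+00  7.56477328e-05  1.99492841e+00]
ring ((180.8, 420.6), [56.7, 60.0]) [609.5  41.6  18. ]
ball 182.89337158203125 424.36492919921875 21.756126403808594 [609.8  41.6  28. ]
ball 86.5 337.0 23.690814971923828 [530.6  73.   28. ]
gold 259 289 350 mid col at top rows 319.86407766990294
8 exp top row 258.0 cols 279.9 356.1
12 exp top row 255.3 cols 280.7 355.4
[0.589 1.179 0.593]
```

```bash
python3 -m inch '[[[0.1,0.2,0],0,1],[[0.2,0.4,0],0,1],[[0.2,0.4,0],0,1],[[0.09,0.17,0],0,1],[[0,0,0.2],0,1],[[0,0,0.2],0,1],[[0,0,0.2],0,1],[[0,0,0.1],0,1],[[0,0,0],0,1],[[0,0,0],0,1]]'; python3 - <<'E'
from fine import *
s=env.state();X=np.array(s["eef_pos"]);print(X,s["tcp_rot"],s["ft_force"])
t=eyes.read_camera("top");p=eyes.read_camera("side");w=eyes.read_camera("wrist")
g=lambda q,r,c,hh,ww:cv2.resize(q["pixels"][r-hh:r+hh,c-ww:c+ww,::-1],(390,520),interpolation=cv2.INTER_CUBIC)
r,c=proj(p,X-[0,0,50]).astype(int);print(r,c)
a=g(p,r,c,48,36)
cv2.imwrite("pics/f9.png",np.hstack([a,g(w,240,320,200,150)]))
for n,Y in(("pad",X-[0,0,53.6]),("balltop",np.array([609.5,41.2,43])),("ballc",np.array([609.5,41.2,28])),("collar",X-[0,0,11.6])): print(n,proj(p,Y).round(1))
E
```

```text
t: 32.3
eef_pos: [609.3, 41.0, 103.9]
tcp_rot: [3.141, 0.0, 1.995]
ft_force: [0.1, 0.0, -1.5]
opening: 0.225
grip_force: 30.0
[609.33655828  41.00287227 103.91803141] [3.14115539e+00 2.90855813e-04 1.99479188e+00] [ 0.14287341  0.03259255 -1.49379817]
215 345
pad [217.3 345.2]
balltop [220.5 345.2]
ballc [227.1 345. ]
collar [198.3 345.7]
```

View pics/f9.png

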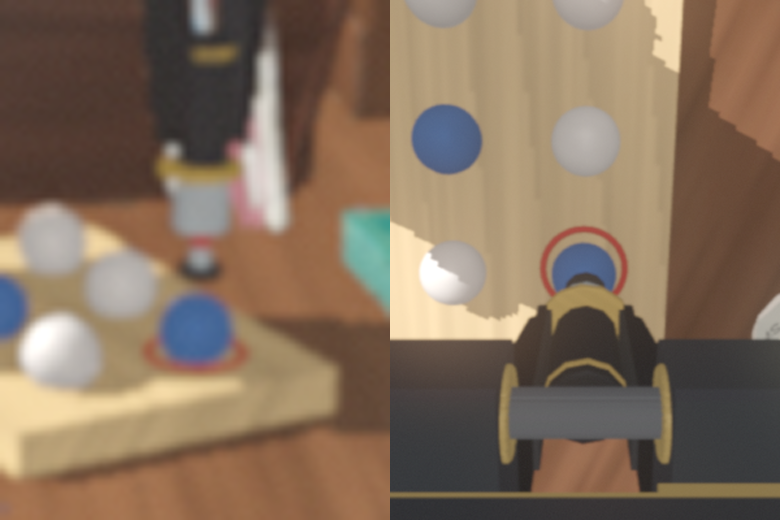

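In the side crop, the presser axis is at about column 200 against the ball's 196, which is roughly 1 mm too far in +x. The wrist view agrees (586 against 583). I'll nudge it and lower in stages, watching the force.

```bash
python3 -m inch '[[[0.01,-0.016,0],0,1],[[0,0,0],0,1],[[0,0,0.05],0,1],[[0,0,0.05],0,1],[[0,0,0.04],0,1],[[0,0,0.02],0,1],[[0,0,0.02],0,1],[[0,0,0],0,1],[[0,0,0],0,1],[[0,0,0],0,1]]'; python3 - <<'E'
from fine import *
s=env.state();print(s["eef_pos"],s["tcp_rot"],s["ft_force"],s["moment"])
E
```

```text
t: 33.7
eef_pos: [608.1, 41.3, 92.9]
tcp_rot: [3.141, 0.0, 1.995]
ft_force: [-0.5, 0.4, 0.5]
opening: 0.228
grip_force: 30.0
[608.08318983  41.25002951  92.8954125 ] [3.14146982e+00 1.73378826e-04 1.99497778e+00] [-0.4662607   0.44442986  0.504251  ] [ 0.010552    0.00275977 -0.0656636 ]
```

```bash
python3 -m inch '[[[0,0,0.02],0,1],[[0,0,0.02],0,1],[[0,0,0.02],0,1],[[0,0,0],0,1],[[0,0,0],0,1],[[0,0,0],0,1],[[0,0,0],0,1],[[0,0,0],0,1],[[0,0,0],0,1],[[0,0,0],0,1]]'; python3 - <<'E'
from fine import *
F=[]
for i in range(6):
    p=eyes.read_camera("side");F.append(env.state()["ft_force"])
s=env.state();X=np.array(s["eef_pos"]);print(X,s["tcp_rot"],np.mean(F,0),np.std(F,0))
r,c=proj(p,X-[0,0,40]).astype(int);print(r,c)
cv2.imwrite("pics/f10.png",cv2.resize(p["pixels"][r-32:r+32,c-36:c+36,::-1],(675,600),interpolation=cv2.INTER_CUBIC))
E
```

```text
t: 34.95
eef_pos: [608.1, 41.2, 89.2]
tcp_rot: [3.142, 0.0, 1.995]
ft_force: [-0.8, -0.8, 3.4]
opening: 0.224
grip_force: 30.0
[608.04928196  41.2456325   89.24344743] [3.14158514e+00 1.12751469e-04 1.99496250e+00] [-0.05332676 -0.0403537   2.07061728] [0.32210761 0.77035912 0.66167258]
217 344
```

View pics/f10.png

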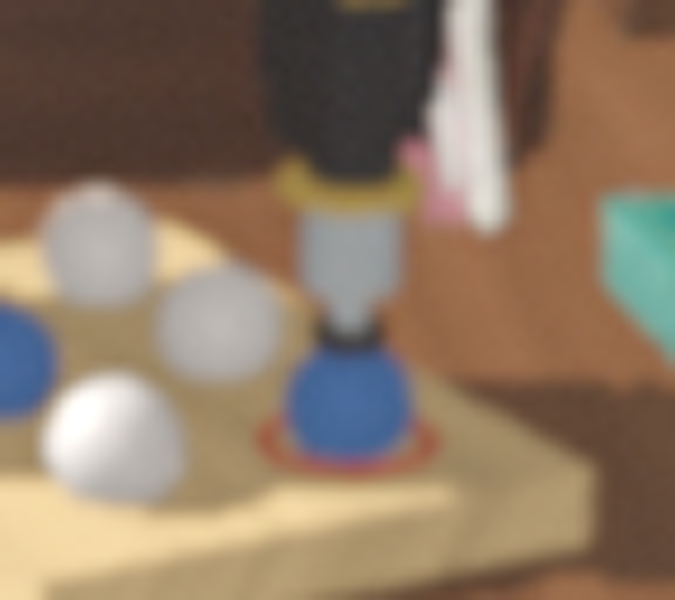

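The pad sits centred on the ball (column 350 for both) and no red shows any more. I'll average the force to check the depth.

```bash
python3 - <<'E'
from fine import *
F=[]
for i in range(40):
    p=eyes.read_camera("side");F.append(env.state()["ft_force"])
    q=p["pixels"].astype(float) if i==0 else q+p["pixels"]
F=np.array(F);print(F.mean(0),F.std(0)/40**.5,((F.mean(0)[2]+1.18)-1)/.35)
q=(q/40).round().astype(np.uint8)[185:235,334:356].astype(int)
for r in range(10,36): print(185+r,q[r,8:14].mean(0).round().astype(int), q[r].sum(1)[4:18])
print(env.state()["t"],env.state()["eef_pos"])
E
```

```text
[-0.04325386  0.03551091  2.2729139 ] [0.07313374 0.08285405 0.07549566] 7.0083254356130125
195 [58 54 53] [151 152 152 154 157 163 167 168 167 165 164 164 163 166]
196 [58 54 53] [152 150 152 154 157 163 166 168 166 166 165 161 163 163]
197 [58 54 53] [151 152 152 153 157 164 167 168 167 167 166 163 161 159]
198 [58 54 54] [151 151 150 153 155 164 169 168 168 167 165 161 161 165]
199 [58 54 54] [157 154 150 151 156 164 168 169 168 166 164 162 185 228]
200 [58 54 54] [173 165 157 151 155 164 169 167 169 166 162 171 236 324]
201 [57 53 54] [210 214 190 161 155 163 167 167 168 166 161 180 269 373]
202 [57 53 53] [272 284 250 193 162 161 165 165 165 163 161 186 269 368]
203 [67 60 54] [323 335 301 243 199 183 177 177 177 176 185 213 275 346]
204 [101  85  59] [347 357 340 306 272 249 239 235 235 239 249 274 311 345]
205 [140 116  66] [351 363 365 354 338 325 319 316 315 317 324 336 349 357]
206 [162 136  80] [337 356 376 387 386 378 376 375 375 378 379 380 375 365]
207 [165 147 110] [319 343 383 413 423 423 420 419 421 424 424 414 390 363]
208 [159 153 140] [309 336 389 430 447 453 452 
[... 284 characters left out ...]
405 443 463 471 472 471 471 468 462 441 396 346]
213 [154 158 158] [317 351 405 446 464 472 472 471 471 467 460 439 396 345]
214 [154 158 158] [341 354 404 444 464 472 473 471 471 467 459 437 393 345]
215 [154 156 156] [401 381 402 433 457 469 472 473 469 463 449 424 383 339]
216 [154 152 150] [449 417 397 404 430 456 470 473 463 443 420 394 359 330]
217 [151 144 141] [453 425 390 371 387 432 466 472 450 409 372 351 337 324]
218 [140 135 130] [439 413 384 342 336 395 451 462 426 363 317 317 328 328]
219 [120 117 114] [433 406 371 309 275 336 400 417 376 301 267 296 327 331]
220 [94 90 88] [433 407 365 288 224 253 305 321 289 236 232 287 326 333]
37.25 [608.04377354  41.26565672  89.22469078]
```

Depth is 7.0 mm by force and 7.3 mm by geometry. I'll add 0.6 mm so the band is surely in, still far from the stop, let it settle, and hand in.

```bash
python3 -m inch '[[[0,0,0.01],0,1],[[0,0,0],0,1],[[0,0,0],0,1],[[0,0,0],0,1],[[0,0,0],0,1],[[0,0,0],0,1],[[0,0,0],0,1],[[0,0,0],0,1],[[0,0,0],0,1],[[0,0,0],0,1]]'; python3 -c "
from h import *
s=env.state();print(s['eef_pos'],s['ft_force'],s['t']);print(env.job_done())"
```

```text
t: 38.5
eef_pos: [608.0, 41.3, 88.6]
tcp_rot: [3.142, 0.0, 1.995]
ft_force: [0.9, -0.1, 2.3]
opening: 0.228
grip_force: 30.0
[608.04707375  41.25855044  88.61171294] [ 0.93124026 -0.07038956  2.2945435 ] 38.5
the job is handed in; nothing more can be done
None
```

I handed the job in at 38.5 s: both blue balls are seated in the two empty wells, and the presser is held upright and centred on the ball in the red-ringed well, pressed in about 7.5 mm of its 12 mm travel (estimated from force and height) with no red band visible in the last picture.

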